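Lock the tube rack on the shaker

ROBOT

A 6-joint arm with a two-finger parallel gripper is mounted at the origin on the work surface. World frame = base frame: x ahead of the robot, y to its left, z up, the work surface at z = 0. Lengths are in m, angles in rad, forces in N, time in s.
With the tool pointing down it reaches from about 0.275 to 0.875 m from the base axis. Payload 12.5 kg.
Tool frame: the origin (TCP) lies on the centre line of the jaws, within the pads' length; the fingertips stand r.finger_overhang ahead of it and the grasp point (between the pads) lies 3 mm ahead of it (r.finger_overhang is the distance from the TCP to the fingertips, in m); z points along the fingers, y is the direction in which the jaws open and shut (so a half turn about z gives the same grasp; the last joint's range is limited). The gripper opens to 85 mm and grips with 20 to 120 N. Pads are 22 mm wide; open, the fingers measure 114 mm over their backs; the gripper's body (76 mm by 85 mm) begins 54 mm behind the grasp point. The pads swing forward as they close: fully open they stand 13 mm farther back than shut.
Start: joints at [1.196, 0.351, 1.652, -0, 1.139, -0.085], TCP at [0.157, 0.527, 0.253] pointing down, gripper open.
Joint ranges: [-2.75, 2.75], [-0.79, 2.1], [0.01, 2.65], [-1.57, 4.71], [0.07, 3.14], [-2.87, 2.87]. Speed limits (rad/s): [2.22, 2.22, 2.79, 3.14, 3.14, 3.14].

INTERFACE

Orientations are given as a unit quaternion [x, y, z, w].
In Python, from cell import r, optics gives the robot as it stands. The module is installed in compiled form; this text tells all that it offers. Calls block until the motion is done:
- r.move_to(position, orientation): joint-space move of the TCP to a pose.
- r.move_linear(position, rot=None, vel=0.15): straight line of the TCP; rot=None keeps the orientation; vel is the mean speed in m/s.
- r.set_joints(angles): joint-space move.
- r.set_gripper(opening, squeeze=None): opening from 0.0 (shut) to 1.0 (fully open); squeeze is the grip in N (None keeps the last); returns when the fingers have stopped.
- r.sleep(seconds).
- r.inverse_kinematics(position, orientation): joint angles nearest the present ones, or None.
- optics.get_image(name): name is "side" or "top"; returns a dict with "pixels" (400x640x3 uint8, red, green, blue), "depth" (400x640 float32, m along the optical axis (not along the pixel's ray), 0 where there is no reading), "fx", "fy", "cx", "cy" (pixels), "D" ([k1, k2, p1, p2, k3] as OpenCV has them; the pictures are not rectified), "camera_from_world" (4x4, takes a point from world to camera coordinates). Camera axes: x right, y down, z forward; pixel columns grow to the right and rows downward; lengths in m; the calibration is good to about 2 mm. A picture is of the moment at which its call begins.
A pose or a line that the arm cannot do raises r.PlanningError and nothing moves.
- r.hand_in(): hands the job in, once; it reports no verdict.
Readings, each from a call of its own:
- r.current_t(): time.
- r.current_q(): joint angles.
- r.current_qvel(): joint speeds.
- r.current_effort(): joint torques, N m.
- r.current_tool_pos(): TCP position.
- r.current_ee_rot(): TCP orientation.
- r.current_contact_force(): force on the tool from outside, world axes, zero at the start.
- r.current_torque(): the same for the moment, N m.
- r.current_opening(): opening from 0.0 (shut) to 1.0 (fully open).
Only numpy, scipy, OpenCV 4.12 (cv2) and the standard library are available. Lean on these libraries where they do the work, as an engineer would, in place of code of your own. Each camera call takes 0.05 s, during which the arm holds its last target. There are 200 camera calls.

TASK

Lock the tube rack onto the shaker so it can be run: push the red thumb knob straight back along its L-shaped slot until the retaining bar is fully home, then push it round the corner, across to the end of the short leg, and move clear. Only push, with closed fingers or the outside of a finger: do not take the knob between the fingers, do not lift or tip the rack, and leave the other things on the bench where they are.

Things in the scene. Friction and masses are not known exactly. Their poses are not given: they have to be found in the camera images.
- shaker: Benchtop orbital shaker, fixed: white housing 300 x 310 mm, dark control panel on its front, aluminium platform on top 102 mm above the bench. Origin: centre of its underside on the bench; its +x runs from the front panel to its back, +y to its left, z up; turned up to 0.4 rad. On the platform: a gate plate in front, then the retaining bar, then the tube rack between low fences and a back stop.
- slot_front (a point): Front end of the L-shaped slot's long leg, at the top face of the gate plate: where the stud's axis stands with the knob right forward. The pale-metal gate plate is flat, 127 x 120 mm, its top 125 mm above the bench, empty but for the knob; it spans x -145 to -18, y -60 to +60 mm of the shaker. The slot is 12 mm wide.
- slot_corner (a point): Corner of the L-shaped slot, at the top face of the gate plate, 45 mm straight back (+x of the shaker) from slot_front: where the stud's axis stands when the bar is home. From here the short leg turns off to the shaker's right (its -y).
- slot_end (a point): End of the slot's short leg, at the top face of the gate plate, 25 mm to the shaker's right (-y) of slot_corner: where the stud's axis stands when locked. A green dot lies just past it.
- knob (a point): Centre of the red thumb knob: an upright cylinder 24 mm across and 30 mm high (128.5 to 158.5 mm above the bench; this point is on its axis at 143.5 mm). A 9 mm stud below it rides in the L-shaped slot. The knob does not turn or lift. Nothing stands on the gate plate around it.
- bar_face (a point): Middle of the retaining bar's black rubber face, which pushes on the rack. The bar is 200 mm wide, 15 mm thick, 22 mm high, its top 134 mm above the bench; it moves with the knob along the long leg only, always about 95 mm behind the knob (towards the shaker's back).
- rack_bar (a joint): How far the knob and the retaining bar have been pushed along the long leg, along the shaker's +x (m): 0 at the front end, 0.045 with the bar fully home. Starts between 0 and 0.012. Slides with about 2 N of friction (plus about 3 N while the bar pushes the rack), has no spring, and stays where it is left.
- gate_knob (a joint): How far the knob has been pushed along the short leg, along the shaker's -y (m): 0 in line with the long leg, 0.025 at the end of the short leg. It can leave 0 by more than about 1.5 mm only while the bar is within about 1.5 mm of home. About 1.5 N of friction, no spring, stays where it is left. Once it is in the short leg the bar can no longer slide back.
- rack: The loose white rack on the shaker, 100 mm front to back x 210 mm wide, block 45 mm high; its blue-capped tubes are fixed in it and reach 193 mm above the bench; about 0.45 kg. Origin: centre of its underside, 104 mm above the bench; axes nearly the shaker's. It starts up to 8 mm short of the back stop; the bar pushes it to the stop, its origin then about 96 mm behind the shaker's (+x).
- white_rack: Bystander: a loose white tube rack with a few tubes, 100 x 210 x 89 mm over the caps, on the bench to the robot's right. Origin: centre of its underside.
- black_rack: Bystander: a loose black tube rack of the same size, on the bench far to the right. Origin: centre of its underside.
- specimen_jar: Bystander: a clear specimen jar with an orange cap, 58 mm across, 68 mm high, on the bench close to the shaker's left side. Origin: centre of its underside.
- reagent_bottle: Bystander: an amber bottle with a white cap, 60 mm across, 135 mm high, on the bench close to the shaker's right side. Origin: centre of its underside.
- pen: Bystander: a blue pen 140 mm long, 12 mm thick, lying on the bench to the robot's left. Origin: on its underside near its middle.
Not all that is in view belongs to the job. Leave any orange or pink look-alike of the rack alone.

How it is judged:
By the outcome, as a careful person would: the job done as asked, in the order asked, and still so for the second after the job is handed in, with the robot touching nothing.
It also fails if it takes over 43 s, if anything falls off the work surface, if the arm or the gripper's body presses on something with over 40 N, if the wrist force passes 120 N, or if a joint passes its speed limit or range.

## Working session

There is one attempt and no reset: what is moved stays moved. The work goes in short steps, each a Python script; the robot and the scene stay as the last script left them, time stands still between calls to the robot, and variables do not carry over. Pictures are saved under pics/ and viewed, about 8 in all and at most 12, crops included, and the job is handed in when it is done.

```bash
mkdir -p pics; cat > h.py <<'E'
import numpy as np, cv2
from cell import r, optics
def grab(n):
    d=optics.get_image(n); d["K"]=np.array([[d["fx"],0,d["cx"]],[0,d["fy"],d["cy"]],[0,0,1.]]); d["D"]=np.array(d["D"],float); d["T"]=np.array(d["camera_from_world"]); return d
def world(d,uv,z=None):
    """pixels -> world; by depth, or by plane z"""
    uv=np.atleast_2d(np.array(uv,float)); n=cv2.undistortPoints(uv[:,None],d["K"],d["D"])[:,0]
    ray=np.c_[n,np.ones(len(n))]; R,t=d["T"][:3,:3],d["T"][:3,3]
    c=-R.T@t; w=ray@R
    if z is None: s=d["depth"][uv[:,1].astype(int),uv[:,0].astype(int)]
    else: s=(z-c[2])/w[:,2]
    return c+w*s[:,None]
def project(d,p):
    return cv2.projectPoints(np.atleast_2d(np.array(p,float)),cv2.Rodrigues(d["T"][:3,:3])[0],d["T"][:3,3],d["K"],d["D"])[0][:,0]
def save(d,name,box=None,s=1):
    im=d["pixels"][...,::-1]
    if box: im=im[box[1]:box[3],box[0]:box[2]]
    cv2.imwrite("pics/"+name,cv2.resize(im,None,fx=s,fy=s,interpolation=cv2.INTER_CUBIC))
E
python3 - <<'E'
from h import *
print(r.current_t(),r.finger_overhang,r.current_ee_rot(),r.current_tool_pos())
for n in("top","side"):
    d=grab(n); save(d,n+"0.png"); c=-d["T"][:3,:3].T@d["T"][:3,3]; print(n,c,d["fx"])
    hsv=cv2.cvtColor(d["pixels"],cv2.COLOR_RGB2HSV)
    for nm,lo,hi in(("red",(0,130,60),(7,255,255)),("red2",(173,130,60),(180,255,255)),("green",(45,100,60),(85,255,255))):
        k,l,s,ce=cv2.connectedComponentsWithStats(cv2.inRange(hsv,lo,hi))
        for i in range(1,k):
            if s[i,4]>12: print(n,nm,s[i],ce[i].round(1),world(d,ce[i])[0].round(3))
E
```

```text
0.0 0.022 [ 1.44407184e-01  9.89518167e-01 -5.89285432e-04 -1.21764418e-04] [0.15706122 0.52677653 0.25273991]
top [ 0.15201354 -0.0595209   1.61290261] 454.6934254507189
top red [320 190   6   8  35] [322.2 193.9] [ 0.502 -0.091  0.155]
side [0.15205443 0.88378545 1.07237742] 473.03874746997724
side red [320 185   8  12  77] [323.1 190.6] [ 0.497 -0.082  0.153]
```

View pics/top0.png

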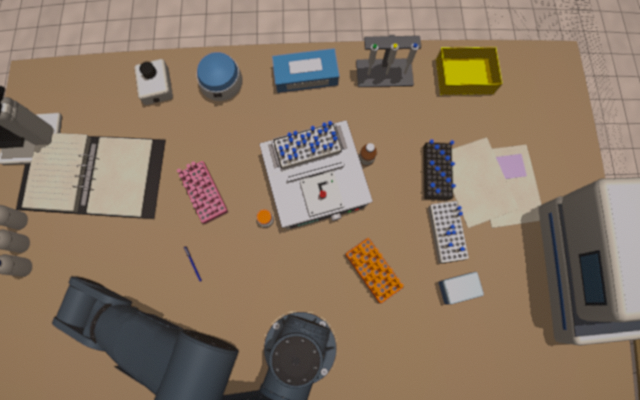

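View pics/side0.png

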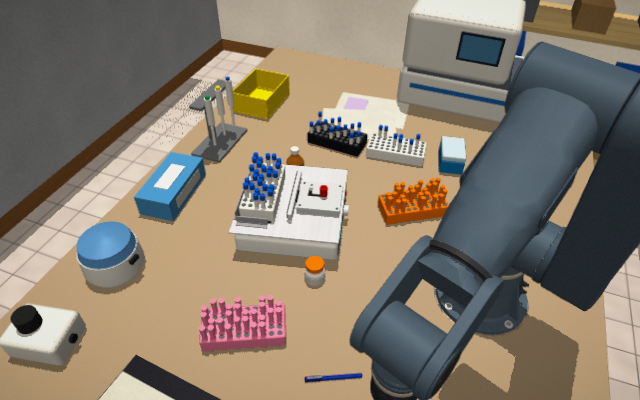

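The top view shows the shaker at about (315,172) and the red knob at (322,194). In the side view the knob is at (323,190). Possible mistakes: the orange rack (375,270), the pink rack (202,191), the orange jar cap (264,217) and the white rack (449,232). Only the red cylinder on the gate plate fits the description. I'll check it in close crops.

```bash
python3 - <<'E'
from h import *
d=grab("top"); save(d,"t1.png",(250,110,390,240),5)
d=grab("side"); save(d,"s1.png",(220,140,370,270),5)
E
```

```text
(no output)
```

View pics/t1.png

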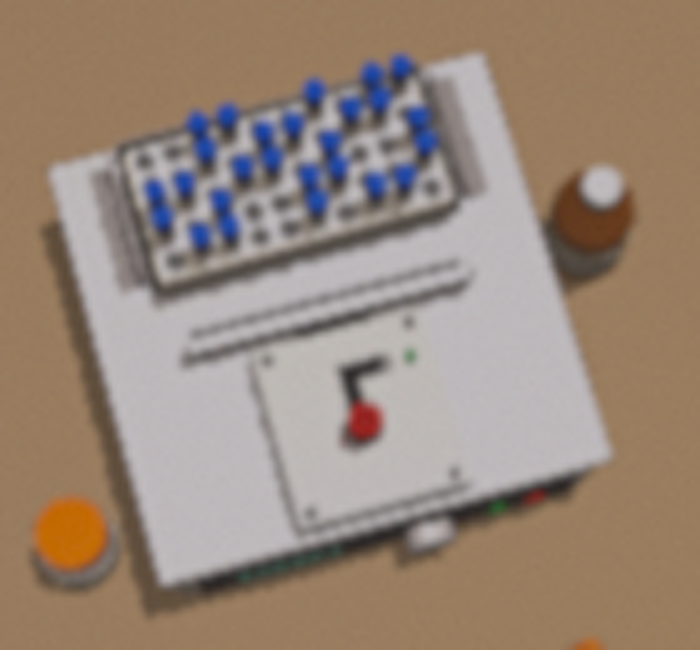

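View pics/s1.png

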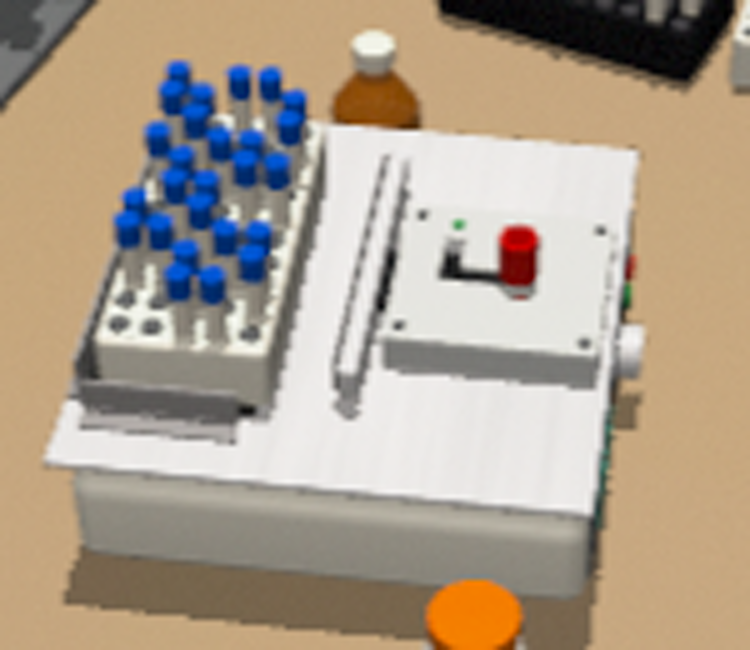

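The crops confirm the red knob: top crop (365,420), side crop (518,255). The L slot runs back from it and turns right to the green dot at top crop (410,356). The gate plate's four screws are visible, so I'll compute the frame from them.

```bash
python3 - <<'E'
from h import *
S={"top":dict(o=(250,110),sc=[(267,361),(408,322),(455,474),(310,512)],plat=[(50,170),(485,55),(610,460),(160,585)],dot=(410,356),corner=(350,374),k=(365,416)),
"side":dict(o=(220,140),sc=[(398,325),(422,215),(600,231),(585,343)],plat=[(45,463),(310,122),(637,150),(590,514)],dot=(459,225),corner=(453,273),k=(518,236))}
for n,s in S.items():
    d=grab(n); f=lambda p:(np.atleast_2d(p)+.5)/5-.5+s["o"]
    w=world(d,f(s["sc"]),.125)[:,:2]; p=world(d,f(s["plat"]),.102)[:,:2]
    for nm,q in(("screws",w),("plat",p)):
        ax=(q[0]+q[1]-q[2]-q[3]); ay=q[0]+q[3]-q[1]-q[2]
        print(n,nm,q.round(3).tolist(),"c",q.mean(0).round(4),"yaw",np.arctan2(ax[1],ax[0]),np.arctan2(-ay[0],ay[1]),"size",np.linalg.norm(ax)/2,np.linalg.norm(ay)/2)
    for k,z in(("dot",.125),("corner",.125),("k",.1585)): print(n,k,world(d,f(s[k]),z)[0].round(4))
E
```

```text
top screws [[0.553, -0.029], [0.577, -0.125], [0.471, -0.152], [0.448, -0.054]] c [ 0.5125 -0.09  ] yaw 0.24292870382826334 0.23455477815668332 size 0.1092274617247087 0.10002271174998026
top plat [[0.704, 0.121], [0.78, -0.19], [0.482, -0.26], [0.406, 0.048]] c [ 0.5931 -0.0701] yaw 0.23405575544831175 0.2392130506957574 size 0.3066811984196689 0.31845037932438575
top dot [ 0.5535 -0.1255  0.125 ]
top corner [ 0.5423 -0.0844  0.125 ]
top k [ 0.5046 -0.0926  0.1585]
side screws [[0.551, -0.029], [0.575, -0.125], [0.469, -0.151], [0.445, -0.055]] c [ 0.51 -0.09] yaw 0.23951230838887072 0.24528381344791567 size 0.10915921164424663 0.09852289576887364
side plat [[0.701, 0.124], [0.688, -0.208], [0.48, -0.26], [0.405, 0.049]] c [ 0.5686 -0.0738] yaw 0.246615760084854 0.09776460416325373 size 0.25993925193458645 0.3219792586851006
side dot [ 0.5506 -0.1245  0.125 ]
side corner [ 0.538  -0.0828  0.125 ]
side k [ 0.5009 -0.0924  0.1585]
```

```bash
cat >> h.py <<'E'
yaw=.239; B=np.array([np.cos(yaw),np.sin(yaw),0]); Rt=np.array([B[1],-B[0],0])   # back, right
knob=np.array([.503,-.0925,0]); corner=np.array([.540,-.0836,0])
a=(yaw+np.pi)/2; Q=[np.cos(a),np.sin(a),0,0]
at=lambda p,z:(p*[1,1,0]+[0,0,z])
E
python3 - <<'E'
from h import *
A=knob-.043*B
print(r.inverse_kinematics(at(A,.24),Q))
r.set_gripper(0.0)
r.move_to(at(A,.24),Q); print(r.current_t(),r.current_contact_force())
r.move_linear(at(A,.165),vel=.1); print(r.current_t(),r.current_contact_force(),r.current_tool_pos(),r.current_opening())
d=grab("side"); save(d,"s2.png",(220,100,370,230),5)
E
```

```text
[-3.17621808e-01  2.25669383e-01  1.85927287e+00 -4.44089210e-16
  1.05665040e+00 -2.12741813e+00]
3.55 [ 0.40153991  1.26109007 -0.38234554]
4.45 [ 0.12472348  0.214525   -0.91486622] [ 0.46152136 -0.1027456   0.16545929] -0.0024203838509252932
```

View pics/s2.png

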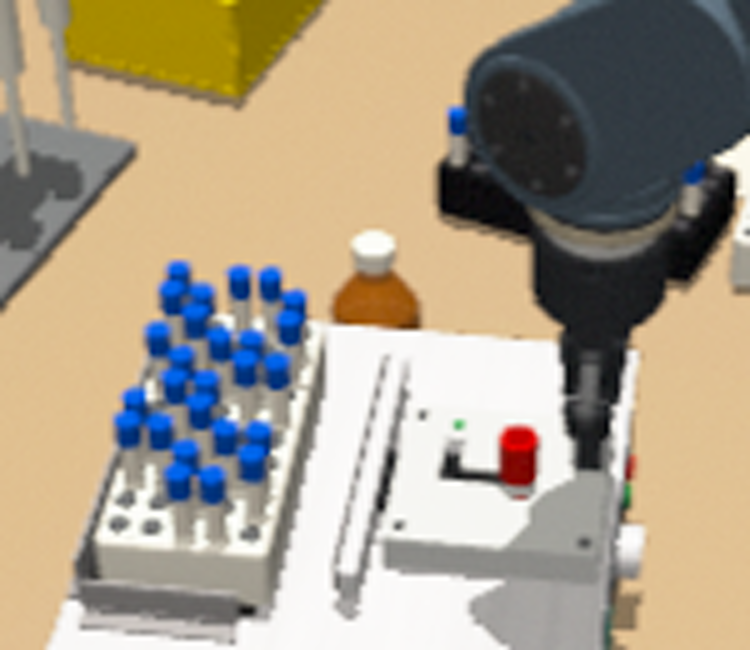

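The closed fingers stand just in front of the knob (tip at crop (590,465), knob at (518,455)), at a good height and in line with the slot. I'll push back while watching the force.

```bash
python3 - <<'E'
from h import *
p0=knob-.043*B; s=0; f=[]
for s in list(np.arange(.014,.05,.006))+list(np.arange(.0515,.072,.0015)):
    r.move_linear(at(p0+s*B,.165),vel=.04)
    F=r.current_contact_force(); fb=-F@B; act=(r.current_tool_pos()-p0)@B
    print(round(r.current_t(),2),s.round(4),act.round(4),fb.round(1),(F@Rt).round(1),F[2].round(1))
    if fb>17: break
d=grab("top"); save(d,"t3.png",(270,130,370,230),5)
d=grab("side"); save(d,"s3.png",(220,100,370,230),5)
E
```

```text
5.0 0.014 0.0141 -0.4 1.1 0.2
5.3 0.02 0.0202 0.4 -0.9 0.1
5.6 0.026 0.0263 0.0 0.2 0.3
5.9 0.032 0.0323 -0.6 0.2 -0.6
6.2 0.038 0.0383 -0.4 -1.1 -1.4
6.5 0.044 0.0443 0.2 -0.1 -0.1
6.8 0.05 0.0503 -0.2 0.6 -0.0
7.05 0.0515 0.0515 1.0 -0.1 0.2
7.3 0.053 0.0531 1.5 -0.8 -0.4
7.55 0.0545 0.0544 3.5 -0.3 0.4
7.8 0.056 0.056 2.2 -1.4 0.8
8.05 0.0575 0.0575 3.8 0.3 2.3
8.3 0.059 0.059 4.0 0.6 0.1
8.55 0.0605 0.0605 4.1 -0.7 1.3
8.8 0.062 0.0615 7.3 -0.1 3.3
9.05 0.0635 0.0619 13.8 1.4 7.4
9.3 0.065 0.0624 21.8 2.3 11.9
```

View pics/s3.png

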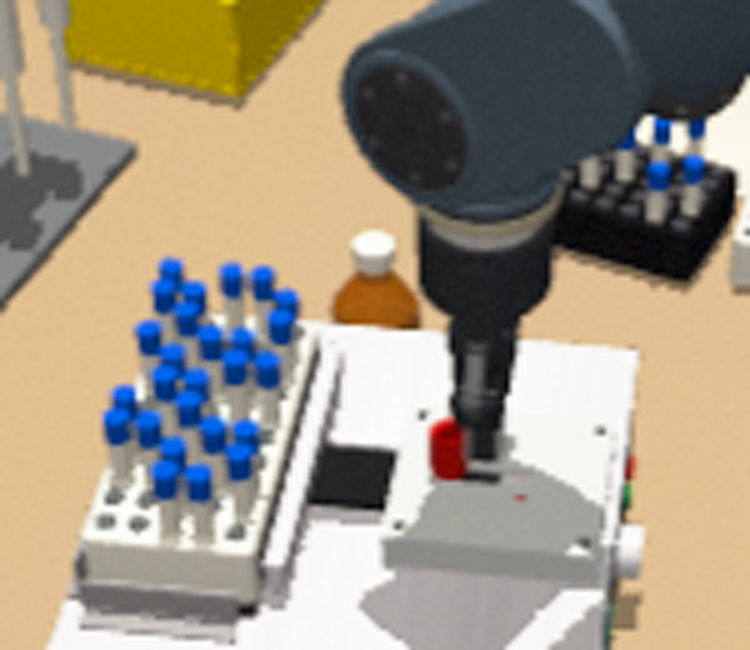

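The rack is against the back stop with the bar pressed on it, and the force rose sharply at 62 mm of travel, so the bar is home. Next I back off, go round to the knob's left side and push right.

```bash
python3 - <<'E'
from h import *
z=.165
r.move_linear(at(corner-.040*B,z),vel=.06)
r.move_linear(at(corner-.040*B-.048*Rt,z),vel=.1)
r.move_linear(at(corner-.048*Rt,z),vel=.08)
print(r.current_t(),r.current_contact_force())
d=grab("top"); save(d,"t4.png",(270,130,370,230),5)
for s in list(np.arange(-.042,-.008,.006))+list(np.arange(-.008,.015,.0015)):
    r.move_linear(at(corner+s*Rt,z),vel=.04)
    F=r.current_contact_force(); fr=-F@Rt; act=(r.current_tool_pos()-corner)@Rt
    print(round(r.current_t(),2),s.round(4),act.round(4),fr.round(1),(F@B).round(1),F[2].round(1))
    if fr>15: break
d=grab("side"); save(d,"s5.png",(220,100,370,230),5)
E
```

```text
11.2333 [-0.46456202 -0.10457858 -0.31324209]
11.58 -0.042 -0.0417 -0.0 0.5 0.2
11.88 -0.036 -0.0358 0.1 -0.2 1.1
12.18 -0.03 -0.0298 0.1 -0.0 -1.0
12.48 -0.024 -0.0238 0.4 -0.0 0.5
12.78 -0.018 -0.0177 -0.5 -0.3 -0.0
13.08 -0.012 -0.0117 -0.1 0.6 -0.1
13.33 -0.008 -0.0078 0.8 0.4 -0.6
13.58 -0.0065 -0.0065 1.4 0.3 0.8
13.83 -0.005 -0.0049 1.3 -0.6 -0.0
14.08 -0.0035 -0.0034 1.3 0.2 0.3
14.33 -0.002 -0.0019 1.6 0.1 -1.1
14.58 -0.0005 -0.0004 1.1 -0.3 -0.1
14.83 0.001 0.0011 0.9 0.4 0.9
15.08 0.0025 0.0019 5.8 0.7 1.0
15.33 0.004 0.0025 13.2 1.3 3.1
15.58 0.0055 0.003 19.5 1.6 4.3
```

View pics/s5.png

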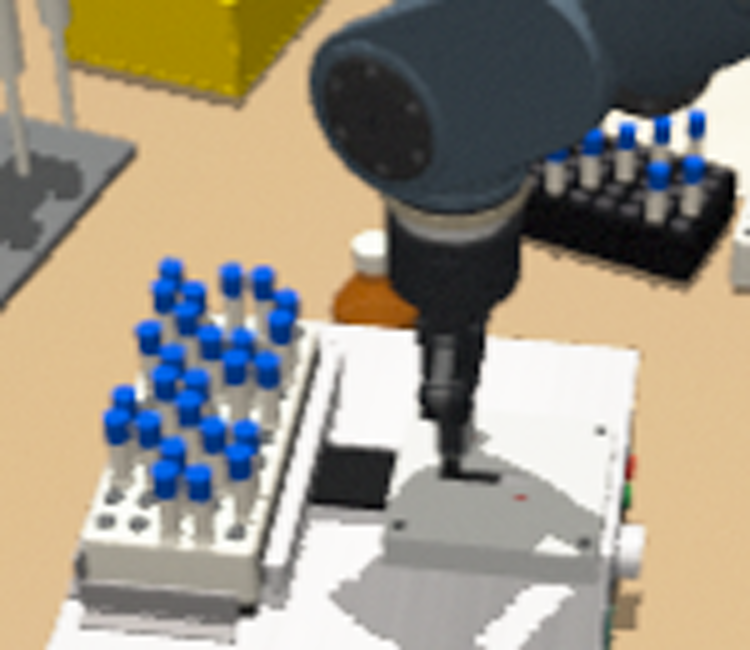

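The knob hit a hard stop at the end of the short leg and is hidden behind the finger here. I'll back off to the left, lift clear and check.

```bash
python3 - <<'E'
from h import *
r.move_linear(at(corner-.03*Rt,.165),vel=.08)
r.move_linear(at(corner-.03*Rt,.28),vel=.15)
r.move_to([.30,.25,.30],Q)
print(r.current_t(),r.current_contact_force())
for n in("top","side"):
    d=grab(n); hsv=cv2.cvtColor(d["pixels"],cv2.COLOR_RGB2HSV)
    k,l,s,ce=cv2.connectedComponentsWithStats(cv2.inRange(hsv,(0,130,60),(7,255,255)))
    for i in range(1,k):
        if s[i,4]>12:
            w=world(d,ce[i],.150)[0]; e=w-at(corner,.15); print(n,s[i],"from corner back/right",(e@B).round(4),(e@Rt).round(4))
    if n=="top": a=d["pixels"][110:240,250:390]
    else: b=d["pixels"][140:270,220:360]
cv2.imwrite("pics/f6.png",cv2.resize(np.hstack([a,b])[...,::-1],None,fx=2.85,fy=2.85,interpolation=cv2.INTER_CUBIC))
E
```

```text
18.575 [ 0.26321949 -0.92526088  0.20433224]
top [324 178   6   6  29] from corner back/right 0.0029 0.0239
side [307 179   8  12  68] from corner back/right -0.0003 0.0164
```

View pics/f6.png

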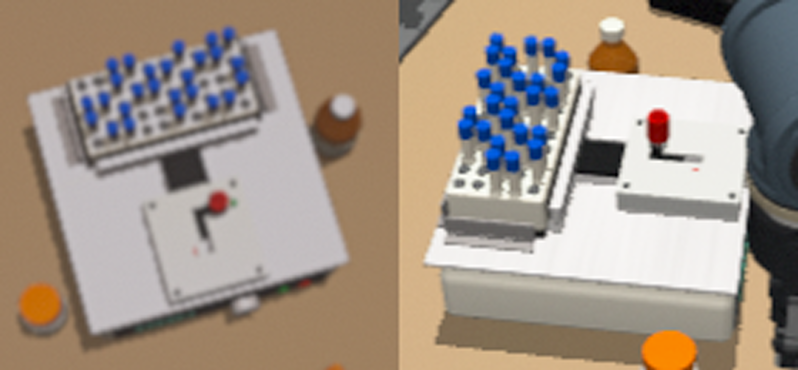

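```bash
python3 - <<'E'
from h import *
for n,u0 in(("top",(322.2,193.9)),("side",(323.1,190.6))):
    d=grab(n); m=cv2.inRange(cv2.cvtColor(d["pixels"],cv2.COLOR_RGB2HSV),(0,130,60),(7,255,255))
    k,l,s,ce=cv2.connectedComponentsWithStats(m); i=1+np.argmax(s[1:,4])
    e=world(d,ce[i],.15)[0]-world(d,u0,.15)[0]; print(n,ce[i],(e@B).round(4),(e@Rt).round(4))
E
```

```text
top [326.10344828 180.48275862] 0.0407 0.0251
side [310.51470588 184.07352941] 0.0404 0.0236
```

Both cameras show the knob moved about 40 mm back and 24–25 mm right, which is the full short leg. Nothing else has moved and the robot is clear.

```bash
python3 -c "
from h import *
r.hand_in(); print(r.current_t())"
```

```text
the job is handed in; nothing more can be done
the job is handed in; nothing more can be done
```

The rack is locked onto the shaker, and I handed the job in at about 19 s on the robot's clock. `hand_in()` gives no verdict, so these are my own checks.

**What I did:** With closed fingers I pushed the red knob straight back until it hit a hard stop, at about 22 N. I then went round to its left side and pushed it right with the outside of a finger to the end stop, at about 20 N. After that I backed off sideways, lifted and moved away.

**Last checks:**
- **Knob travel:** the top camera measured 40.7 mm back and 25.1 mm right. The side camera measured 40.4 mm back and 23.6 mm right; the short leg is 25 mm.
- **Final picture:** the knob is beside the green dot, the bar is against the rack and the rack is at the back stop. The jar and bottle look undisturbed. The white rack, the pen and most of the black rack were outside that crop, but the arm never went near them.
- **Disagreement:** the side camera's raw estimate put the knob only 16.4 mm to the right of the corner. I put this down to that camera seeing only the near face of the knob, because its change from the start position agrees with the top camera.

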